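Stand the tipped spice jar back in its row

TASK

The yellow spice jar has tipped over on the turntable. Lift it off and stand it upright on the black pad that marks its place in the row of jars in the wooden tray, setting it down rather than dropping it. The turntable turns freely, so do not send it spinning or tip what stands on it, and leave the other jars in the row, the tiffin, the sipper bottle and the spoon where they are.

Things in the scene. Friction and masses are not known exactly. Their poses are not given: they have to be found in the camera images.
- tipped_jar: the tipped yellow jar: body 40 x 40 x 78 mm, round steel lid 34 mm across, 100 mm long in all, 100 to 200 g. Origin: centre of underside; z towards the lid, x, y square to its sides. At the start its underside's lower edge is on the plate and its side on the raised rim; lid out over the rim, pointing to the left of or away from the robot, axis 14 degrees above level
- jar_middle (a point): point on the yellow jar's axis, 50 mm from its underside. Standing the jar up in one grasp needs a tilted tool: pointing 38 degrees from vertical, from the lid end towards the underside, at picking leaves it 38 degrees from vertical when the jar stands
- turntable: wooden lazy-Susan, 260 mm across; this fixed body is its black foot, origin on the counter at the spin axis. The plate's upper face is 25 mm above the counter; a rim 8 mm thick round its edge (inner radius 122 mm) rises 15 mm more, to 40 mm
- turntable_plate (a joint): angle of the plate about its vertical axis, rad, counter-clockwise from above, 0 at the start; passive, no stops, almost no friction: a touch off the axis turns it
- lane: light wooden tray fixed to the counter, 304 mm long (its x), 64 mm wide (its y), walls 6 mm thick and 18 mm high, inner floor 6 mm above the counter and 52 mm wide. Origin: centre of underside; x roughly away from the robot. Four places along its x, 72 mm apart (x = -108, -36, 36, 108 mm)
- gap_pad: black square pad, 46 mm wide, 1 mm thick, look only (a jar stands on the tray floor), marking the one empty place in the tray; origin: centre of underside, on the tray floor; axes as the tray's. A neighbour leaves 32 mm free beside a jar centred here: open the fingers only part way
- red_jar: red jar of the row, standing in the tray, to be left alone: square spice jar, body 40 x 40 mm and 78 mm tall, round steel lid 34 mm across, 100 mm tall in all, about 140 g. Origin: centre of its underside; z up
- green_jar: green jar of the row, standing in the tray, to be left alone: square spice jar, body 40 x 40 mm and 78 mm tall, round steel lid 34 mm across, 100 mm tall in all, about 140 g. Origin: centre of its underside; z up
- blue_jar: blue jar of the row, standing in the tray, to be left alone: square spice jar, body 40 x 40 mm and 78 mm tall, round steel lid 34 mm across, 100 mm tall in all, about 140 g. Origin: centre of its underside; z up
- honey_jar: amber glass jar, 56 mm across, 85 mm tall, standing on the turntable's other half; origin: centre of its underside, z up
- sugar_cup: white cup, 60 mm across at the rim, 60 mm tall, standing on the turntable's other half; origin: centre of its underside, z up
- tiffin: two-tier steel tiffin, 128 mm across, 158 mm tall with its handle; on the counter's far side; origin: centre of its underside, z up
- sipper: black sipper bottle, 70 mm across, 205 mm tall; on the counter's far side; origin: centre of its underside, z up
- spoon: orange plastic spoon, 200 mm long, lying on the counter between turntable and tray; origin: about its middle on the counter, x along it
Mind the look-alikes: they are no part of the job. Several things have the shape of the sugar_cup; the one meant has the colours described above. Leave any pink look-alike of the tipped_jar alone.

How it is judged:
By the outcome, as a careful person would: the job done as asked, in the order asked, and still so for the second after the job is handed in, with the robot touching nothing.
It also fails if it takes over 43 s, if anything falls off the work surface, if the arm or the gripper's body presses on something with over 40 N, if the wrist force passes 120 N, or if a joint passes its speed limit or range.

ROBOT

A 6-joint arm with a two-finger parallel gripper is mounted at the origin on the work surface. World frame = base frame: x ahead of the robot, y to its left, z up, the work surface at z = 0. Lengths are in m, angles in degrees, forces in N, time in s.
With the tool pointing down it reaches from about 0.25 to 0.725 m from the base axis. Payload 9.7 kg.
Tool frame: the origin (TCP) lies at the very end of the fingers, on their centre line; the grasp point (between the pads) lies 19 mm behind it (bot.grip_point_offset is the distance from the TCP to the grasp point, in m); y points along the fingers, x is the direction in which the jaws open and shut, and the axes are right-handed (so a half turn about y gives the same grasp; the last joint's range is limited). The gripper opens to 85 mm and grips with 20 to 120 N. Pads are 22 mm wide; open, the fingers measure 114 mm over their backs; the gripper's body (76 mm by 85 mm) begins 54 mm behind the grasp point. The pads swing forward as they close: fully open they stand 13 mm farther back than shut.
Start: joints at [-70.76, 4.979, 10.078, 95.1, 0, 90], TCP at [0.181, -0.519, 0.231] pointing down, gripper open.
Joint ranges: [-179.16, 179.16], [-48.56, 103.87], [-65.8, 70.77], [-126.05, 130.52], [-82.76, 87.17], [-180, 180]. Speed limits (degrees/s): [127.2, 127.2, 147.25, 180, 180, 180].

INTERFACE

Orientations are given as [roll, pitch, yaw] about the fixed x, y, z axes, in that order (R = Rz(yaw) Ry(pitch) Rx(roll)).
In Python, from workcell import bot gives the robot as it stands.
- The arm moves only by the shell command python3 -m inch 'ROWS' [FORCE]. ROWS is JSON, a list of rows, each a list of 3 entries, a list of its own where there are three numbers: the shift along the tool's x, y, z in mm, then the turn, a rotation vector about the tool's x, y, z in rad, then the finger opening in mm, from 0 to 85.4. In form: [[[x, y, z], [ax, ay, az], grip], ...]. A call has 1 to 20 rows; each row is the pose to reach, as a shift and turn from the pose measured when the call began, along the tool's axes at that moment; what a row does not reach only later rows make up. A row lasts 1/10 s, in which the tool goes at most 50 mm and 8.59 degrees, less where a joint would pass 70% of its speed; a pose out of reach is approached as far as the arm can. A call with a gripper value outside its range is refused whole. The fingers move at their own pace and stop on an object; FORCE is the grip in N (left out, the last holds). Time passes only in rows, so rows that repeat a pose let the fingers close. It gives the time, the measured TCP pose, the force and the opening at its end, in the units of the state.
- bot.get_obs(): the state, without advancing time (a new reading comes with each control period).
- bot.camera(name): name is "side" or "top" or "wrist"; returns a dict with "frame" (480x640x3 uint8, red, green, blue), "mtx" (3x3 intrinsics, pixels), "origin" and "orientation" of the camera in the world. Camera axes: x right, y down, z forward; pixel columns grow to the right and rows downward; lengths in m; the calibration is good to about 2 mm. The wrist camera is an equidistant fisheye: a pixel r from the principal point sees the ray r / f radians off the axis. A picture is of the moment at which its call begins. There is no depth.
- bot.job_done(): hands the job in, once; it reports no verdict.
Trained networks look in a picture, given as the dict that the camera call returned (one of the last four; its "shot" number tells which), for a name from the list of things; names that differ only in an ending like _2 or _b are one class to them, and where a whole thing is asked for, a point or a joint stands for the part that bears it (a point fixed in the world has none). Each returns a list of dicts, best first, with "confidence" (0 to 1); they miss things now and then, are a little off and sometimes report something else, mostly with a low value. They report only what shows in the picture. A call takes as long as a camera call. They do not tell look-alikes from the thing itself.
- bot.search_frame(picture, name): "box" ([left, top, right, bottom] in pixels, round what is visible of it).
- bot.cut_out(picture, name): "region" (480x640 bool, what is visible of it) and "box" ([left, top, right, bottom] in pixels, round what is visible of it).
The state is a dict: "time": time; "q": joint angles; "qd": joint speeds; "joint_efforts": joint torques, N m; "ee_pos": TCP position; "tcp_rot": TCP orientation; "wrist_force": force on the tool from outside, world axes, zero at the start; "torque": the same for the moment, N m; "opening": finger opening in m.
Only numpy, scipy, OpenCV 4.12 (cv2) and the standard library are available. Lean on these libraries where they do the work, as an engineer would, in place of code of your own. Each camera call takes 0.05 s, during which the arm holds its last target. There are 200 camera calls.

## Working session

There is one attempt and no reset: what is moved stays moved. The work goes in short steps, Python scripts to look and compute and a shell command to move; the robot and the scene stay as the last step left them, time stands still between calls to the robot, and variables do not carry over. Pictures are saved under pics/ and viewed, about 8 in all and at most 12, crops included, and the job is handed in when it is done.

```bash
mkdir -p pics; ls; python3 - <<'E'
from workcell import bot
import cv2,pickle
o=bot.get_obs();print(o)
P={}
for n in ["side","top"]:
    c=bot.camera(n);P[n]=c
    cv2.imwrite(f"pics/{n}0.png",c["frame"][:,:,::-1])
    print(n,c["mtx"],c["origin"],c["orientation"])
    for k in ["tipped_jar","gap_pad","red_jar","green_jar","blue_jar","turntable","lane","honey_jar","sugar_cup","spoon","tiffin","sipper"]:
        print(k,[(([round(float(v)) for v in d["box"]]),round(float(d["confidence"]),2)) for d in bot.search_frame(c,k)][:4])
pickle.dump(P,open("p0.pkl","wb"))
E
```

```text
pics
{'time': 0.0, 'q': array([-7.07612135e+01,  5.01277095e+00,  1.00314167e+01,  9.51004196e+01,
       -1.28780553e-03,  9.00009170e+01]), 'qd': array([-0.02884936, -0.08854878,  0.04343922, -0.06302877,  0.00067486,
        0.08308588]), 'joint_efforts': array([-3.88644157e-04, -5.20388818e+01,  4.64800429e+01,  1.65509270e-02,
       -1.21849653e-04, -2.89072148e-05]), 'ee_pos': array([ 0.18113906, -0.51904838,  0.23053985]), 'tcp_rot': array([-9.00012891e+01,  8.17738223e-02, -7.07621305e+01]), 'wrist_force': array([-0.3450799 ,  0.17260839, -0.8147762 ]), 'torque': array([0.02307659, 0.04490862, 0.00931807]), 'opening': 0.08542304324458609}
side [[474.11709374   0.         319.62126595]
 [  0.         474.11709374 244.44737847]
 [  0.           0.           1.        ]] [ 0.46173159 -0.50881104  0.85106345] [-138.82252178   -0.61801484   -6.00324103]
tipped_jar [([333, 137, 356, 172], 0.76)]
gap_pad [([345, 428, 372, 460], 0.82), ([304, 396, 336, 441], 0.3)]
red_jar [([269, 379, 301, 422], 0.97), ([276, 182, 309, 224], 0.17)]
green_jar [([386, 435, 422, 479], 0.74), ([279, 181
[... 521 characters left out ...]
       0.           1.        ]] [0.4079898  0.13379873 1.50841557] [-174.68777813    1.21976612  -88.51209199]
tipped_jar [([256, 250, 293, 275], 0.95), ([180, 199, 219, 218], 0.57)]
gap_pad [([471, 231, 490, 253], 0.66)]
red_jar [([446, 277, 469, 299], 0.69)]
green_jar [([491, 208, 512, 233], 0.95), ([257, 246, 293, 281], 0.18)]
blue_jar [([460, 257, 481, 276], 0.89)]
turntable [([257, 196, 356, 293], 0.7)]
lane [([436, 203, 507, 309], 0.93), ([470, 231, 495, 253], 0.6)]
honey_jar [([302, 205, 323, 222], 0.68)]
sugar_cup [([324, 240, 343, 264], 0.91), ([295, 332, 323, 354], 0.6)]
spoon [([388, 228, 406, 300], 0.63)]
tiffin [([320, 132, 377, 185], 0.81)]
sipper [([377, 133, 412, 176], 0.9)]
```

```bash
python3 - <<'E'
import cv2
a=cv2.imread("pics/top0.png")[110:370,150:540]; b=cv2.imread("pics/side0.png")[110:480,230:480]
a=cv2.resize(a,None,fx=2,fy=2,interpolation=cv2.INTER_CUBIC)
b=cv2.resize(b,None,fx=1.6,fy=1.6,interpolation=cv2.INTER_CUBIC)
cv2.imwrite("pics/a.png",a);cv2.imwrite("pics/b.png",b)
E
```

```text
(no output)
```

View pics/a.png

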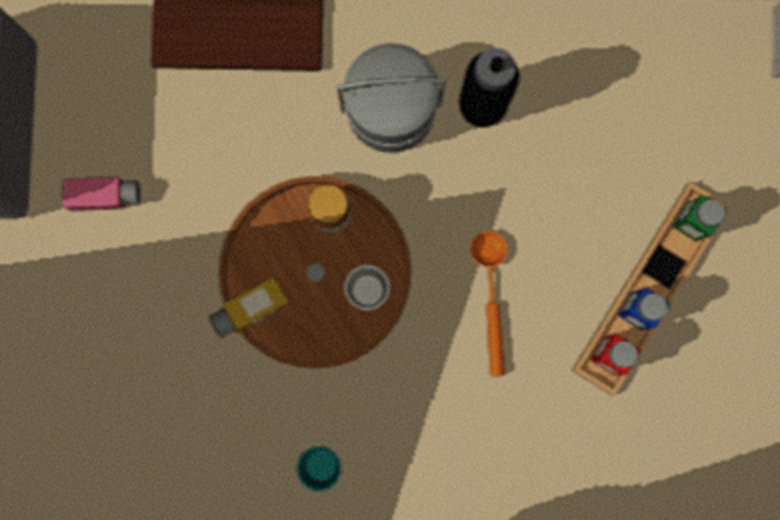

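View pics/b.png

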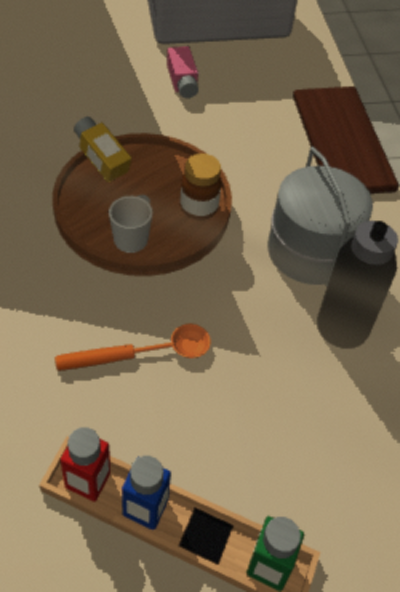

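Top crop: the yellow jar is at full-image px (275,261), with its lid at lower-left and out over the rim. The look-alikes are the pink lying jar at (200,208), rejected by colour, and the teal cup at (309,343), which is not the sugar cup. The black pad is at (481,243), between the green jar (501,220) and the blue jar (471,266). Next I fit the poses by silhouette in both views.

```bash
cat > h.py <<'E'
import numpy as np,cv2
from scipy.spatial.transform import Rotation as R
from scipy.optimize import minimize
def proj(c,P):
    Rc=R.from_euler('xyz',c["orientation"],degrees=True).as_matrix()
    p=(np.atleast_2d(P)-c["origin"])@Rc
    return p[:,:2]/p[:,2:]*[c["mtx"][0][0],c["mtx"][1][1]]+[c["mtx"][0][2],c["mtx"][1][2]]
def ray(c,uv):
    Rc=R.from_euler('xyz',c["orientation"],degrees=True).as_matrix()
    d=np.array([(uv[0]-c["mtx"][0][2])/c["mtx"][0][0],(uv[1]-c["mtx"][1][2])/c["mtx"][1][1],1])
    d=Rc@d; return np.array(c["origin"]),d/np.linalg.norm(d)
def tri(rs):
    A=np.zeros((3,3));b=np.zeros(3)
    for o,d in rs:
        M=np.eye(3)-np.outer(d,d);A+=M;b+=M@o
    x=np.linalg.solve(A,b); return x,[np.linalg.norm(np.cross(x-o,d)) for o,d in rs]
def onz(c,uv,z):
    o,d=ray(c,uv); return o+d*(z-o[2])/d[2]
S=8
def hullmask(uv,box):
    m=np.zeros(((box[3]-box[1])*S,(box[2]-box[0])*S),np.uint8)
    h=cv2.convexHull(((uv+0.5-[box[0],box[1]])*S).astype(np.float32)).round().astype(np.int32)
    cv2.fillConvexPoly(m,h,1); return cv2.resize(m.astype(np.float32),None,fx=1/S,fy=1/S,interpolation=cv2.INTER_AREA)
def fit(views,pts,x0,step):
    # views: (cam, mask, box); pts(x)->3D points
    def cost(x):
        return sum(np.abs(hullmask(proj(c,pts(x)),b)-m[b[1]:b[3],b[0]:b[2]]).sum()/m.sum() for c,m,b in views)
    n=len(x0);sim=np.vstack([x0]+[np.array(x0)+np.eye(n)[i]*step[i] for i in range(n)])
    r=minimize(cost,x0,method='Nelder-Mead',options=dict(initial_simplex=sim,xatol=1e-5,fatol=1e-4,maxiter=1500))
    return r.x,r.fun
bodyc=np.array([[x,y,z] for x in(-.02,.02) for y in(-.02,.02) for z in(0,.078)])
sq=np.array([[x,y,0] for x in(-.023,.023) for y in(-.023,.023)])
E
python3 - <<'E'
from h import *
import pickle
P=pickle.load(open("p0.pkl","rb"))
def hsv(c): return cv2.cvtColor(c["frame"],cv2.COLOR_RGB2HSV).astype(int)
V=[];Q=[];cen=[];cq=[]
for n,b,b2 in [("top",(245,240,305,290),(462,225,500,260)),("side",(270,180,325,230),(338,420,380,465))]:
    c=P[n];h=hsv(c);m=np.zeros((480,640),np.float32);k=m.copy()
    s=np.s_[b[1]:b[3],b[0]:b[2]];y=((h[s][...,0]>20)&(h[s][...,0]<34)&(h[s][...,1]>150)).astype(np.uint8)
    nn,l,st,ct=cv2.connectedComponentsWithStats(y);i=1+st[1:,4].argmax();y=(l==i).astype(np.uint8)
    cs,_=cv2.findContours(y,0,2);cv2.fillPoly(y,cs,1)  # label hole
    m[s]=y
    s=np.s_[b2[1]:b2[3],b2[0]:b2[2]];k[s]=h[s][...,2]<45
    for mm,B,L,C in((m,b,V,cen),(k,b2,Q,cq)):
        L.append((c,mm,B));yy,xx=np.nonzero(mm);uv=(xx.mean(),yy.mean());C.append(ray(c,uv));print(n,uv,mm.sum(),cv2.minAreaRect(np.c_[xx,yy].astype(np.float32)))
x,e=tri(cen);print("jar body centre",x,e)
g,e=tri(cq);print("pad",g,e)
def jp(p):
    d=np.radians(p[3:5]);ax=np.array([np.cos(d[0])*np.cos(d[1]),np.sin(d[0])*np.cos(d[1]),np.sin(d[1])])
    xx=np.array([-np.sin(d[0]),np.cos(d[0]),0]);M=np.c_[xx,np.cross(ax,xx),ax]
    return p[:3]+(bodyc-[0,0,.039])@M.T
for y0 in(100,125): print("jar fit xyz yaw el",fit(V,jp,[*x,y0,14],[.01,.01,.01,10,5]))
print("el fixed 14",fit(V,lambda p:jp([*p,14]),[*x,115],[.01,.01,.01,10]))
pp=lambda p:p[:3]+sq@R.from_euler('z',p[3],degrees=True).as_matrix().T
print("pad fit",fit(Q,pp,[*g,-30],[.01,.01,.01,8]))
for nm,a,b in [("red",(446,277,469,299),(269,379,301,422)),("blue",(460,257,481,276),(302,391,336,442)),("green",(491,208,512,233),(386,435,422,479))]: pass
for nm,uvt,uvs in [("red lid",(458+.5,287.5),(230+84/1.6,110+437/1.6)),("blue lid",(150+652/2,110+308/2),(230+146/1.6,110+471/1.6)),("green lid",(150+711/2,110+212/2),(230+283/1.6,110+534/1.6))]:
    print(nm,tri([ray(P["top"],uvt),ray(P["side"],uvs)]))
print("turntable centre",onz(P["top"],(150+316/2,110+272/2),.03), "cup rim",onz(P["top"],(150+367/2,110+287/2),.085))
E
```

```text
top (np.float64(277.041958041958), np.float64(261.7016317016317)) 429.0 ((277.3724060058594, 261.8842468261719), (15.633886337280273, 28.97988510131836), 60.642250061035156)
top (np.float64(481.56779661016947), np.float64(243.01694915254237)) 236.0 ((481.7588195800781, 243.16470336914062), (16.182960510253906, 15.262602806091309), 32.47119140625)
side (np.float64(295.90677966101697), np.float64(203.79830508474575)) 590.0 ((295.0, 204.5), (35.7637939453125, 20.61493682861328), 51.34019470214844)
side (np.float64(358.4859259259259), np.float64(444.40444444444444)) 675.0 ((358.5470275878906, 444.38824462890625), (26.63041114807129, 26.387876510620117), 22.833650588989258)
jar body centre [0.49762261 0.31606001 0.05645714] [np.float64(0.002124399575674779), np.float64(0.0021243995756748952)]
pad [ 0.56547709 -0.2379592   0.00450775] [np.float64(0.001695555751878088), np.float64(0.0016955557518779302)]
jar fit xyz yaw el (array([4.96352207e-01, 3.16221862e-01, 5.35721155e-02, 1.18119811e+02,
       3.27676351e+00]), np.float64(0.46396350860595703))
jar fit xyz yaw el (array([4.96349650e-01, 3.16138461e-01, 5.62856850e-02, 1.19377181e+02,
       4.74472674e+00]), np.float64(0.4803473949432373))
el fixed 14 (array([4.96493494e-01, 3.15792391e-01, 5.29367797e-02, 1.20721139e+02]), np.float64(0.5420303344726562))
pad fit (array([ 5.66110329e-01, -2.37297518e-01,  4.46039183e-03, -3.03631505e+01]), np.float64(0.3180789053440094))
red lid (array([ 0.44137314, -0.1561702 ,  0.09747759]), [np.float64(0.0029296066573042626), np.float64(0.002929606657304274)])
blue lid (array([ 0.50227676, -0.20010552,  0.10015747]), [np.float64(0.0027309546015056316), np.float64(0.0027309546015055392)])
green lid (array([ 0.62724966, -0.27543945,  0.10150234]), [np.float64(0.002118764468474185), np.float64(0.0021187644684744415)])
turntable centre [0.54181025 0.23666712 0.03      ] cup rim [0.5188056  0.16571829 0.085     ]
```

```bash
cat >> h.py <<'E'
def pose(uaz,tilt,x_az):
    """tool y = tilt deg from down, leaning toward azimuth uaz; x horizontal at x_az"""
    a=np.radians(uaz);t=np.radians(tilt);y=np.array([np.cos(a)*np.sin(t),np.sin(a)*np.sin(t),-np.cos(t)])
    x=np.array([np.cos(np.radians(x_az)),np.sin(np.radians(x_az)),0]);return np.c_[x,y,np.cross(x,y)]
def rel(o,grasp,M,back):
    """row (mm, rad) putting grasp point `back` m short of grasp along tool y"""
    from workcell import bot
    R0=R.from_euler('xyz',o["tcp_rot"],degrees=True);tcp=np.array(grasp)+M[:,1]*(bot.grip_point_offset-back)
    print("tcp",tcp.round(4),"shift",(R0.inv().apply(tcp-o["ee_pos"])*1000).round(1).tolist(),"turn",(R0.inv()*R.from_matrix(M)).as_rotvec().round(4).tolist())
E
python3 - <<'E'
from h import *
from workcell import bot
rel(bot.get_obs(),[.492,.3255,.0565],pose(-60.5,38,29.5),.15)
E
```

```text
tcp [0.4522 0.3959 0.16  ] shift [-774.7, 71.3, 557.4] turn [-0.4826, -1.6781, -0.5778]
```

```bash
python3 -m inch '[[[-388,0,279],[-0.24,-0.84,-0.29],70],[[-388,0,279],[-0.24,-0.84,-0.29],70],[[-388,0,279],[-0.24,-0.84,-0.29],70],[[-388,0,279],[-0.24,-0.84,-0.29],70],[[-388,0,279],[-0.24,-0.84,-0.29],70],[[-388,0,279],[-0.24,-0.84,-0.29],70],[[-388,0,279],[-0.24,-0.84,-0.29],70],[[-388,0,279],[-0.24,-0.84,-0.29],70],[[-775,71,557],[-0.4826,-1.678,-0.5778],65],[[-775,71,557],[-0.4826,-1.678,-0.5778],65],[[-775,71,557],[-0.4826,-1.678,-0.5778],65],[[-775,71,557],[-0.4826,-1.678,-0.5778],65],[[-775,71,557],[-0.4826,-1.678,-0.5778],65],[[-775,71,557],[-0.4826,-1.678,-0.5778],65],[[-775,71,557],[-0.4826,-1.678,-0.5778],65],[[-775,71,557],[-0.4826,-1.678,-0.5778],65],[[-775,71,557],[-0.4826,-1.678,-0.5778],65],[[-775,71,557],[-0.4826,-1.678,-0.5778],65],[[-775,71,557],[-0.4826,-1.678,-0.5778],65],[[-775,71,557],[-0.4826,-1.678,-0.5778],65]]'
python3 - <<'E'
from h import *
from workcell import bot
import pickle
o=bot.get_obs();print(o["q"].round(1),o["ee_pos"],o["opening"]);rel(o,[.492,.3255,.0565],pose(-60.5,38,29.5),.15)
c=bot.camera("wrist");pickle.dump(c,open("w1.pkl","wb"));print(c["mtx"],c["origin"],c["orientation"])
cv2.imwrite("pics/w1.png",c["frame"][:,:,::-1])
E
```

```text
time: 3.3
ee_pos: [0.4464, 0.3789, 0.1621]
tcp_rot: [-128.0, -0.0, 29.5]
wrist_force: [1.6, 0.8, 0.5]
opening: 0.0653
[ 55.9  23.8  17.5 102.8 -33.5 122.2] [0.44644944 0.37886005 0.16206647] 0.06528498455272945
tcp [0.4522 0.3959 0.16  ] shift [13.4, -5.7, 10.7] turn [-0.0, 0.0001, 0.0003]
[[371.64829954   0.         318.45663734]
 [  0.         371.64829954 239.75866021]
 [  0.           0.           1.        ]] [0.37321374 0.51078766 0.22514785] [ 1.24012776e+02 -3.35040088e-02  2.94890252e+01]
```

View pics/w1.png

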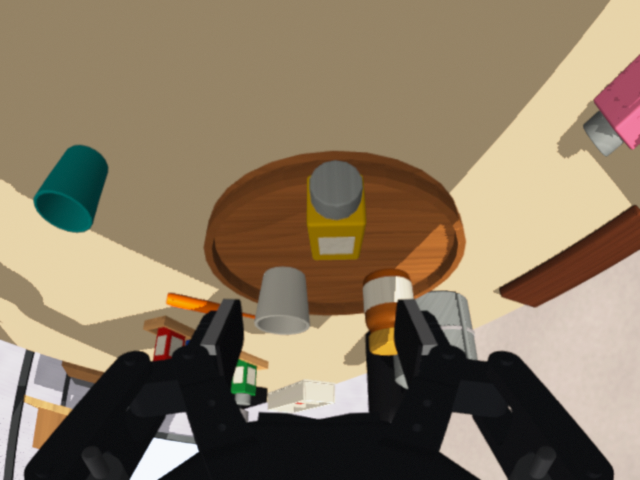

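Wrist view: the yellow jar is centred at (336,215), with its lid at (336,188) towards the camera. The sugar cup is at (283,300) and the honey jar at (388,310). I refine the jar pose from this view.

```bash
cat >> h.py <<'E'
def wproj(c,P):
    Rc=R.from_euler('xyz',c["orientation"],degrees=True).as_matrix()
    p=(np.atleast_2d(P)-c["origin"])@Rc;th=np.arctan2(np.hypot(p[:,0],p[:,1]),p[:,2]);n=np.hypot(p[:,0],p[:,1])+1e-12
    return p[:,:2]/n[:,None]*(th*c["mtx"][0][0])[:,None]+[c["mtx"][0][2],c["mtx"][1][2]]
def wonz(c,uv,z):
    Rc=R.from_euler('xyz',c["orientation"],degrees=True).as_matrix();v=np.array(uv)-[c["mtx"][0][2],c["mtx"][1][2]]
    r=np.hypot(*v);th=r/c["mtx"][0][0];d=Rc@np.r_[v/r*np.sin(th),np.cos(th)];o=np.array(c["origin"]);return o+d*(z-o[2])/d[2]
def jarM(yaw,el):
    d=np.radians([yaw,el]);ax=np.array([np.cos(d[0])*np.cos(d[1]),np.sin(d[0])*np.cos(d[1]),np.sin(d[1])])
    xx=np.array([-np.sin(d[0]),np.cos(d[0]),0]);return np.c_[xx,np.cross(ax,xx),ax]
E
python3 - <<'E'
from h import *
import pickle
from scipy.optimize import least_squares
c=pickle.load(open("w1.pkl","rb"));h=cv2.cvtColor(c["frame"],cv2.COLOR_RGB2HSV).astype(int)
s=np.s_[150:275,290:380];y=((h[s][...,0]>18)&(h[s][...,0]<36)&(h[s][...,1]>170)).astype(np.uint8)
n,l,st,_=cv2.connectedComponentsWithStats(y);y=(l==1+st[1:,4].argmax()).astype(np.uint8)
for r in range(0,125,6):
    k=np.nonzero(y[r])[0]
    if len(k):print(r+150,k.min()+290,k.max()+290,len(k))
k=np.nonzero(y);print("rows",k[0].min()+150,k[0].max()+150)
cs,_=cv2.findContours(y,0,2);q=cv2.approxPolyDP(max(cs,key=len),3,True)[:,0]+[290,150];print(q.tolist())
for a in (118,119.5,121):
  M=jarM(a,14);ctr=np.array([.497,.316,.0558])
  print(a,wproj(c,ctr+(bodyc-[0,0,.039])@M.T).round(1).tolist())
E
```

```text
180 307 363 3
186 307 363 3
192 307 364 6
198 307 364 8
204 307 364 11
210 306 365 19
216 306 365 34
222 306 365 60
228 307 364 58
234 309 363 55
240 310 362 16
246 310 360 16
252 311 359 15
258 313 357 45
rows 175 259
[[309, 175], [306, 223], [312, 257], [357, 258], [365, 226], [362, 176], [358, 208], [347, 218], [331, 220], [318, 214], [310, 203]]
118 [[353.1, 221.1], [365.4, 177.9], [354.3, 264.3], [368.1, 231.1], [308.2, 220.4], [308.2, 176.6], [307.5, 263.8], [307.2, 230.1]]
119.5 [[354.2, 220.8], [363.9, 177.4], [355.7, 264.0], [366.9, 230.6], [309.2, 220.7], [306.6, 177.1], [308.8, 264.1], [305.8, 230.6]]
121 [[355.2, 220.4], [362.4, 176.8], [357.0, 263.7], [365.7, 230.1], [310.2, 221.1], [305.0, 177.6], [310.1, 264.4], [304.6, 231.0]]
```

```bash
cat > f.py <<'E'
from h import *
import pickle
from scipy.optimize import least_squares
c=pickle.load(open("w1.pkl","rb"));P=pickle.load(open("p0.pkl","rb"))
I=np.array([[-1,-1,1],[1,-1,1],[-1,1,1],[1,1,1],[-1,1,0],[1,1,0]])*[.02,.02,.078]
uv=np.array([[362.8,175.5],[307.8,175.5],[365.7,225],[305.5,225],[357.8,258.8],[312,258.8]])
def res(p,full=True):
    M=jarM(p[3],p[4]);ctr=np.array(p[:3])
    r=(wproj(c,ctr+(I-[0,0,.039])@M.T)-uv)
    rs=[r.ravel(), [(p[4]-14)*1.0]]
    if full:
        for n,t in(("top",(277.37,261.8)),("side",(295.5,204.1))): # silhouettes' hull centre
            rs.append(W*(proj(P[n],ctr+(bodyc-[0,0,.039])@M.T).mean(0)-t))
    return np.concatenate(rs)
for W,full in((0,False),(1,True),(3,True)):
    r=least_squares(res,[.497,.316,.056,119.5,14],args=(full,),x_scale=[.01,.01,.01,5,5])
    m=r.x[:3]+.011*jarM(*r.x[3:])[:,2];print(W,r.x.round(4),"middle",m.round(4),r.fun.round(1))
E
python3 f.py
```

```text
0 [5.020000e-01 3.100000e-01 4.610000e-02 1.210353e+02 1.391120e+01] middle [0.4965 0.3191 0.0487] [-0.6 -1.  -0.4 -0.3 -0.3  0.   1.6  0.9 -0.6 -0.2 -0.   0.5 -0.1]
1 [4.987000e-01 3.150000e-01 5.050000e-02 1.210504e+02 1.439680e+01] middle [0.4932 0.3241 0.0532] [ 0.2 -2.1 -1.2 -1.3  0.6  0.6  0.8  1.5 -0.1  0.3 -0.5  1.1  0.4  0.3
 -1.1  0.2  1.9]
3 [4.975000e-01 3.169000e-01 5.240000e-02 1.210476e+02 1.448840e+01] middle [0.492  0.3261 0.0552] [ 0.5 -2.4 -1.5 -1.6  0.9  1.   0.4  1.9  0.1  0.8 -0.8  1.5  0.5 -1.6
 -2.1 -1.4  2.5]
```

```bash
python3 - <<'E'
from h import *
from workcell import bot
o=bot.get_obs()
for b in(.08,.03,.004): rel(o,[.4925,.325,.0555],pose(-59,38,31),b)
E
```

```text
tcp [0.4731 0.3573 0.1038] shift [8.8, 62.9, 3.6] turn [0.0016, -0.0167, -0.0183]
tcp [0.4889 0.331  0.0644] shift [9.7, 112.9, 3.6] turn [0.0016, -0.0167, -0.0183]
tcp [0.4972 0.3172 0.0439] shift [10.2, 138.9, 3.7] turn [0.0016, -0.0167, -0.0183]
```

```bash
python3 -m inch '[[[8.8,40,3.6],[0.0016,-0.0167,-0.0183],65],[[8.8,63,3.6],[0.0016,-0.0167,-0.0183],65],[[8.8,63,3.6],[0.0016,-0.0167,-0.0183],65],[[9.2,80,3.6],[0.0016,-0.0167,-0.0183],65],[[9.5,95,3.6],[0.0016,-0.0167,-0.0183],65],[[9.7,113,3.6],[0.0016,-0.0167,-0.0183],65],[[9.7,113,3.6],[0.0016,-0.0167,-0.0183],65]]'
python3 - <<'E'
from h import *
from workcell import bot
import pickle
o=bot.get_obs();rel(o,[.4925,.325,.0555],pose(-59,38,31),.004)
c=bot.camera("wrist");pickle.dump(c,open("w2.pkl","wb"))
cv2.imwrite("pics/w2.png",c["frame"][:,:,::-1])
c=bot.camera("side");cv2.imwrite("pics/s2.png",cv2.resize(c["frame"][120:320,230:430,::-1],None,fx=3,fy=3))
E
```

```text
time: 4.05
ee_pos: [0.4888, 0.33, 0.0642]
tcp_rot: [-128.0, 0.1, 30.9]
wrist_force: [-0.5, -0.6, 0.5]
opening: 0.0645
tcp [0.4972 0.3172 0.0439] shift [0.6, 25.4, 0.4] turn [0.0002, -0.0004, -0.0014]
```

View pics/w2.png

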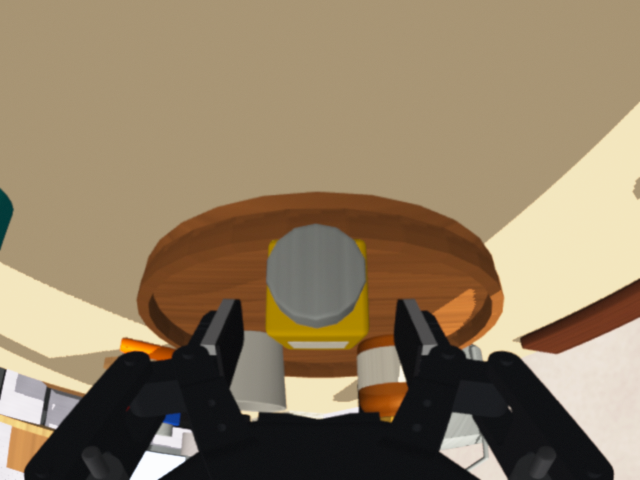

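Wrist view: the jar body spans columns 267–368 and the fingers' inner edges are at 243 and 395, so it is centred. I advance and close.

```bash
python3 -m inch '[[[0.3,12,0.4],[0,0,0],62],[[0.3,25,0.4],[0,0,0],60],[[0.3,25,0.4],[0,0,0],55],[[0.3,25,0.4],[0,0,0],50],[[0.3,25,0.4],[0,0,0],46],[[0.3,25,0.4],[0,0,0],43],[[0.3,25,0.4],[0,0,0],41],[[0.3,25,0.4],[0,0,0],38],[[0.3,25,0.4],[0,0,0],30],[[0.3,25,0.4],[0,0,0],30],[[0.3,25,0.4],[0,0,0],30],[[0.3,25,0.4],[0,0,0],30]]' 40
python3 - <<'E'
from h import *
from workcell import bot
o=bot.get_obs();R0=R.from_euler('xyz',o["tcp_rot"],degrees=True)
print("world +z 15mm in tool",R0.inv().apply([0,0,15]).round(2), R0.inv().apply([0,0,120]).round(2))
c=bot.camera("side");cv2.imwrite("pics/s3.png",cv2.resize(c["frame"][120:320,230:430,::-1],None,fx=3,fy=3))
E
```

```text
time: 5.35
ee_pos: [0.4971, 0.3187, 0.0459]
tcp_rot: [-128.0, -0.1, 31.0]
wrist_force: [0.0, 0.9, 3.5]
opening: 0.0396
world +z 15mm in tool [  0.02 -11.82  -9.23] [  0.18 -94.59 -73.84]
```

View pics/s3.png

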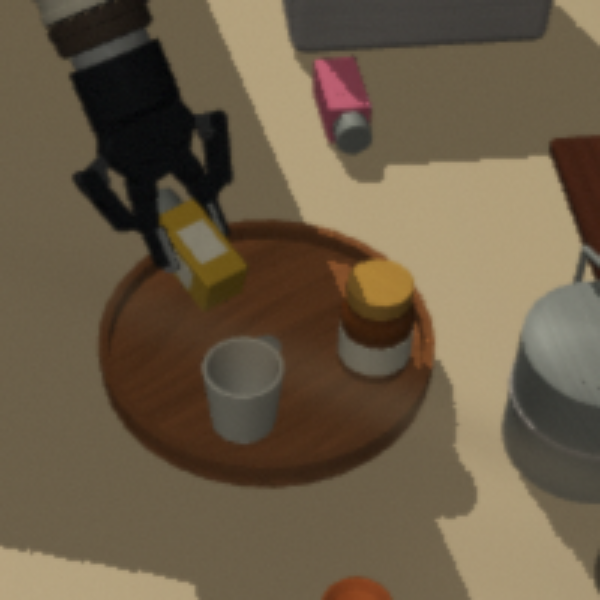

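Side view: the fingers hold the jar at mid-body (opening 39.6 mm), and the cup and honey jar have not moved. I lift straight up, slowly at first.

```bash
python3 -m inch '[[[0,-4,-3],[0,0,0],30],[[0,-12,-9],[0,0,0],30],[[0,-24,-19],[0,0,0],30],[[0,-47,-37],[0,0,0],30],[[0,-71,-55],[0,0,0],30],[[0,-95,-74],[0,0,0],30],[[0,-118,-92],[0,0,0],30],[[0,-118,-92],[0,0,0],30]]'
python3 - <<'E'
from h import *
from workcell import bot
import pickle
o=bot.get_obs()
c=bot.camera("side");pickle.dump((o,c),open("s4.pkl","wb"))
cv2.imwrite("pics/s4.png",cv2.resize(c["frame"][60:310,200:430,::-1],None,fx=2.4,fy=2.4))
print(o["q"].round(1))
rel(o,[.566-.0,-.2375,.14],pose(58.5,38,-31.5),0)
rel(o,[.53,.04,.2],pose(13.5,5,-0.5),0)
E
```

```text
time: 6.2
ee_pos: [0.4976, 0.3193, 0.2013]
tcp_rot: [-127.9, -0.5, 31.0]
wrist_force: [0.3, -0.3, -0.7]
opening: 0.0393
[ 49.1  18.4  15.3 100.1 -35.9 112.5]
tcp [ 0.572  -0.2277  0.1253] shift [-218.5, 370.0, -354.8] turn [1.1782, 1.1665, 0.0069]
tcp [0.5316 0.0404 0.1814] shift [-114.7, 172.5, -190.9] turn [0.6507, 0.5426, 0.1444]
```

View pics/s4.png

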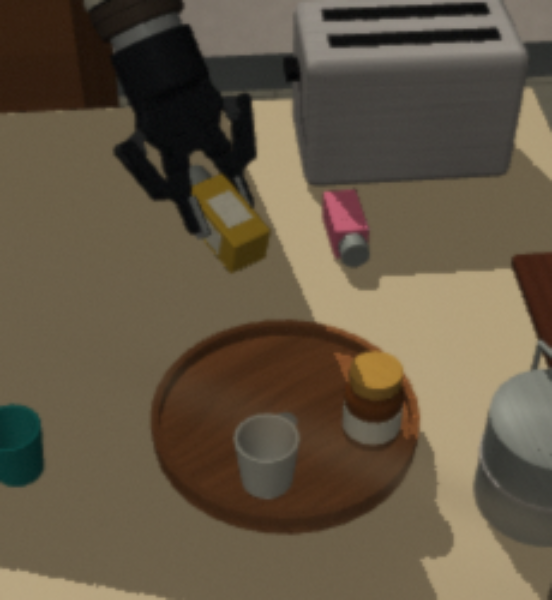

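```bash
python3 - <<'E'
from h import *
from workcell import bot
o=bot.get_obs()
rel(o,[.566,-.2375,.19],pose(58.5,38,-31.5),0)
E
```

```text
tcp [ 0.572  -0.2277  0.1753] shift [-217.6, 329.1, -386.7] turn [1.1797, 1.1665, 0.0048]
```

```bash
python3 -m inch '[[[-40,58,-64],[0.22,0.18,0.05],30],[[-115,172,-191],[0.65,0.543,0.144],30],[[-115,172,-191],[0.65,0.543,0.144],30],[[-115,172,-191],[0.65,0.543,0.144],30],[[-115,172,-191],[0.65,0.543,0.144],30],[[-115,172,-191],[0.65,0.543,0.144],30],[[-115,172,-191],[0.65,0.543,0.144],30],[[-218,329,-387],[1.18,1.167,0.005],30],[[-218,329,-387],[1.18,1.167,0.005],30],[[-218,329,-387],[1.18,1.167,0.005],30],[[-218,329,-387],[1.18,1.167,0.005],30],[[-218,329,-387],[1.18,1.167,0.005],30],[[-218,329,-387],[1.18,1.167,0.005],30],[[-218,329,-387],[1.18,1.167,0.005],30],[[-218,329,-387],[1.18,1.167,0.005],30],[[-218,329,-387],[1.18,1.167,0.005],30],[[-218,329,-387],[1.18,1.167,0.005],30],[[-218,329,-387],[1.18,1.167,0.005],30],[[-218,329,-387],[1.18,1.167,0.005],30],[[-218,329,-387],[1.18,1.167,0.005],30]]'
python3 - <<'E'
from h import *
from workcell import bot
import pickle
o=bot.get_obs();print(o["q"].round(1),o["tcp_rot"],o["wrist_force"])
rel(o,[.566,-.2375,.19],pose(58.5,38,-31.5),0)
D={n:bot.camera(n) for n in("side","top","wrist")};pickle.dump((o,D),open("p5.pkl","wb"))
a=cv2.resize(D["side"]["frame"][330:480,230:480,::-1],None,fx=2.4,fy=2.4);b=cv2.resize(D["top"]["frame"][190:320,420:540,::-1],None,fx=1.5,fy=1.5)
im=np.zeros((600,800,3),np.uint8);w=cv2.resize(D["wrist"]["frame"][:,:,::-1],(320,240));im[:360,:600]=a;im[360:600,:320]=w;im[360:555,330:510]=b
cv2.imwrite("pics/m5.png",im)
E
```

```text
time: 8.25
ee_pos: [0.5719, -0.2275, 0.1757]
tcp_rot: [-52.0, -0.0, -31.5]
wrist_force: [0.5, -0.4, -1.4]
opening: 0.0393
[-38.1  14.4   7.8  88.7  37.7  81.6] [-5.20029878e+01 -2.39154166e-03 -3.14750195e+01] [ 0.50437788 -0.36946674 -1.41365192]
tcp [ 0.572  -0.2277  0.1753] shift [0.2, 0.3, -0.3] turn [0.0001, 0.0004, -0.0002]
```

View pics/m5.png

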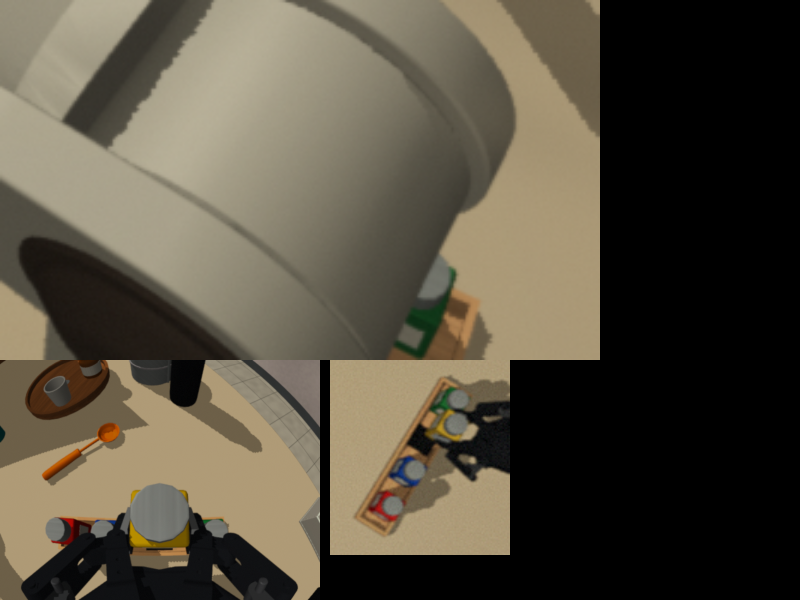

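```bash
cat > ov.py <<'E'
from h import *
import pickle,sys
o,D=pickle.load(open("p5.pkl","rb"))
pad=np.array([.566,-.2375,0.]);yaw=-31.5
M=R.from_euler('z',yaw,degrees=True).as_matrix()
t=np.linspace(0,2*np.pi,40);circ=np.c_[.017*np.cos(t),.017*np.sin(t),0*t]
sqt=lambda z:np.array([[a*.02,b*.02,z] for a,b in((-1,-1),(1,-1),(1,1),(-1,1),(-1,-1))])
Rt=R.from_euler('xyz',o["tcp_rot"],degrees=True).as_matrix();g=o["ee_pos"]-.019*Rt[:,1]
curves=[]
for k,col in((-144,(0,0,255)),(-72,(255,0,0)),(72,(0,255,0))):
    for q in(circ+[0,0,.1],sqt(.078)): curves.append((pad+[0,0,.006]+(q+[k/1000,0,0])@M.T,col))
ln=lambda hx,hy,z:pad+(np.array([[a*hx,b*hy,z] for a,b in((-1,-1),(1,-1),(1,1),(-1,1),(-1,-1))])+[-.036,0,0])@M.T
curves.append((ln(.152,.032,.018),(255,255,0)))
for q in(circ+[0,0,.1],sqt(.078),sqt(0)): curves.append((g-[0,0,.05]+q@M.T,(255,0,255)))
S=3
out=[]
for n,f,b in(("wrist",wproj,(80,255,480,400)),("top",proj,(425,195,525,310))):
    s=2 if n=="wrist" else 4
    im=cv2.resize(D[n]["frame"][b[1]:b[3],b[0]:b[2],::-1],None,fx=s,fy=s,interpolation=cv2.INTER_CUBIC)
    for P3,col in curves:
        cv2.polylines(im,[((f(D[n],P3)+.5-[b[0],b[1]])*s).round().astype(np.int32)],False,col,1)
    out.append(im)
a,b=out;im=np.zeros((600,800,3),np.uint8);im[:a.shape[0],:a.shape[1]]=a
b=cv2.resize(b,(270,310));im[290:600,:270]=b
cv2.imwrite(sys.argv[1],im)
E
python3 ov.py pics/o5.png
```

```text
(no output)
```

View pics/o5.png

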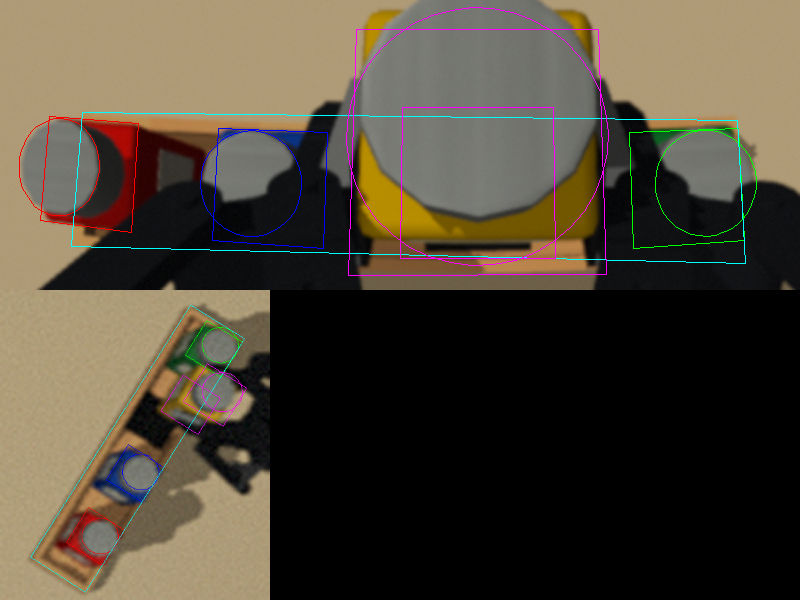

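```bash
cat > hand.py <<'E'
from h import *
import pickle,sys
from scipy.optimize import least_squares
o,D=pickle.load(open(sys.argv[1],"rb"))
c=D["wrist"];f=c["frame"];h=cv2.cvtColor(f,cv2.COLOR_RGB2HSV).astype(int)
roi=np.zeros((480,640),bool);roi[200:390,235:400]=True
Y=((h[...,0]>18)&(h[...,0]<36)&(h[...,1]>170)&roi).astype(np.uint8)
n,l,st,_=cv2.connectedComponentsWithStats(Y);print([s.tolist() for s in st[1:] if s[4]>20])
L=((h[...,1]<40)&(h[...,2]>70)&roi).astype(np.uint8)
L=cv2.morphologyEx(L,cv2.MORPH_OPEN,np.ones((5,5)));n,l2,st,_=cv2.connectedComponentsWithStats(L);i=1+st[1:,4].argmax();L=l2==i;print("lid",st[i].tolist())
for r in range(235,380,8):
    y=np.nonzero(Y[r])[0];g=np.nonzero(L[r])[0];print(r,(y.min(),y.max()) if len(y) else None,(g.min(),g.max()) if len(g) else None)
t=D["top"]; ht=cv2.cvtColor(t["frame"],cv2.COLOR_RGB2HSV).astype(int)
cv2.imwrite("pics/hand.png",cv2.resize(f[190:400,220:420,::-1],None,fx=2.5,fy=2.5,interpolation=cv2.INTER_CUBIC))
E
python3 hand.py p5.pkl
```

```text
[[262, 260, 18, 25, 173], [359, 260, 17, 24, 154], [258, 321, 122, 54, 2730]]
lid [242, 247, 136, 116, 11209]
235 None None
243 None None
251 None (np.int64(295), np.int64(341))
259 None (np.int64(284), np.int64(354))
267 (np.int64(263), np.int64(374)) (np.int64(274), np.int64(363))
275 (np.int64(262), np.int64(374)) (np.int64(270), np.int64(368))
283 (np.int64(262), np.int64(375)) (np.int64(265), np.int64(372))
291 None (np.int64(261), np.int64(376))
299 None (np.int64(254), np.int64(377))
307 None (np.int64(251), np.int64(377))
315 None (np.int64(248), np.int64(377))
323 (np.int64(260), np.int64(377)) (np.int64(245), np.int64(374))
331 (np.int64(259), np.int64(378)) (np.int64(243), np.int64(370))
339 (np.int64(259), np.int64(378)) (np.int64(244), np.int64(367))
347 (np.int64(258), np.int64(378)) (np.int64(280), np.int64(358))
355 (np.int64(258), np.int64(379)) (np.int64(290), np.int64(348))
363 (np.int64(258), np.int64(379)) None
371 (np.int64(260), np.int64(377)) None
379 None None
```

View pics/hand.png

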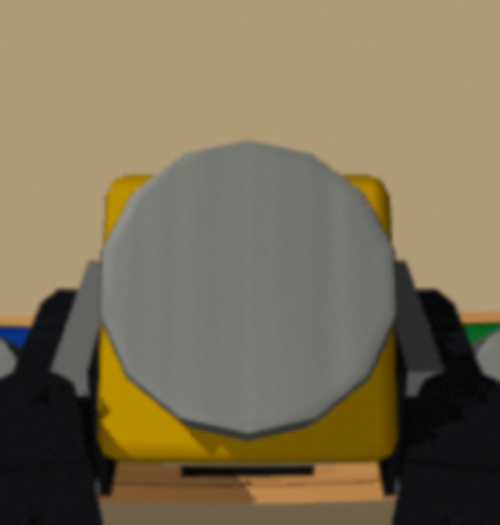

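```bash
cat > hf.py <<'E'
from h import *
import pickle,sys
from scipy.optimize import least_squares
o,D=pickle.load(open("p5.pkl","rb"));c=D["wrist"]
Rt=R.from_euler('xyz',o["tcp_rot"],degrees=True).as_matrix();g=o["ee_pos"]-.019*Rt[:,1]
t=np.linspace(0,2*np.pi,73);circ=np.c_[.017*np.cos(t),.017*np.sin(t),0*t+.1]
sh=np.array([[-1,1,0],[1,1,0],[-1,-1,0],[1,-1,0]])*.02+[0,0,.078]
uv=np.array([[262,260.5],[376.7,260.5],[258,374.5],[379.5,374.5]])
def axes(p): return Rt@R.from_rotvec([-np.radians(90+p[3]-0),0,0]).as_matrix() 
# nominal upright: jar frame = lane frame rotated; tilt p[3] about tool x, p[4] spin about tool-y-ish small
Wz=R.from_euler('z',o["tcp_rot"][2],degrees=True)
def pose_(p): return (Wz*R.from_rotvec([np.radians(p[3]),0,0])*R.from_rotvec([0,0,np.radians(p[4])])).as_matrix()
def res(p):
    M=pose_(p);org=g+Wz.apply(p[:3])
    a=wproj(c,org+sh@M.T)-uv
    q=wproj(c,org+circ@M.T)
    l=[q[:,1].min()-246.5,q[:,1].max()-363,q[:,0].min()-260.5,q[:,0].max()-378]
    return np.r_[a.ravel(),l]
for fix in(None,0):
    F=(lambda p:res(p)) if fix is None else (lambda p:res([*p[:3],0,p[4]]))
    r=least_squares(F,[0,0,-.05,0,0],x_scale=[.01,.01,.01,5,5]);print(r.x.round(4),r.cost.round(1),r.fun.round(1))
x=r.x
E
python3 hf.py; python3 - <<'E'
from h import *
import pickle
o,D=pickle.load(open("p5.pkl","rb"));t=D["top"]
Rt=R.from_euler('xyz',o["tcp_rot"],degrees=True).as_matrix();g=o["ee_pos"]-.019*Rt[:,1]
print("top lid pred",proj(t,g+[0,0,.05]),"obs approx",(425+217/2.7,195+(390-290)/2.696))
E
```

```text
[ 4.0000e-04  2.8000e-03 -5.7800e-02 -1.9684e+00 -2.0540e-01] 3.2 [ 1.1 -0.1 -1.4  0.2  0.5 -0.3 -0.1  0.  -0.1  0.2 -1.2  1.2]
[ 0.0004  0.0057 -0.0581  0.0366 -0.2175] 7.7 [ 1.  -1.2 -1.2 -0.9  0.9 -1.1 -0.6 -0.8  1.1  2.  -1.2  1.1]
top lid pred [[506.80081336 232.2294207 ]] obs approx (505.3703703703704, 232.0919881305638)
```

```bash
cat > pl.py <<'E'
from h import *
from workcell import bot
import pickle
o5,D=pickle.load(open("p5.pkl","rb"))
def T(Rm,p): m=np.eye(4);m[:3,:3]=Rm;m[:3,3]=p;return m
def tool(o): return T(R.from_euler('xyz',o["tcp_rot"],degrees=True).as_matrix(),o["ee_pos"])
t5=tool(o5);g=t5[:3,3]-.019*t5[:3,1];Wz=R.from_euler('z',o5["tcp_rot"][2],degrees=True)
J5=T((Wz*R.from_rotvec([np.radians(-1.5),0,0])).as_matrix(),g+Wz.apply([.0004,.0035,-.0579]))
H=np.linalg.inv(t5)@J5
def go(o,z,pad=(.566,-.2375),yaw=-31.5):
    W=T(R.from_euler('z',yaw,degrees=True).as_matrix(),[*pad,z])@np.linalg.inv(H);d=np.linalg.inv(tool(o))@W
    print(z,"shift",(d[:3,3]*1000).round(1).tolist(),"turn",R.from_matrix(d[:3,:3]).as_rotvec().round(4).tolist())
def jar(o): j=tool(o)@H;print("jar at",j[:3,3].round(4),"axis",j[:3,2].round(3))
E
python3 - <<'E'
from pl import *
o=bot.get_obs();jar(o)
for z in(.1,.05,.018):go(o,z)
E
```

```text
jar at [ 0.5679 -0.2351  0.1326] axis [0.014 0.022 1.   ]
0.1 shift [-0.3, 23.0, -23.2] turn [0.026, -0.0004, -0.0001]
0.05 shift [-0.3, 62.4, -54.0] turn [0.026, -0.0004, -0.0001]
0.018 shift [-0.3, 87.6, -73.7] turn [0.026, -0.0004, -0.0001]
```

```bash
python3 -m inch '[[[-0.3,12,-12],[0.013,0,0],30],[[-0.3,23,-23],[0.026,0,0],30],[[-0.3,36,-33.5],[0.026,0,0],30],[[-0.3,49,-44],[0.026,0,0],30],[[-0.3,62,-54],[0.026,0,0],30],[[-0.3,71,-61],[0.026,0,0],30],[[-0.3,79,-67],[0.026,0,0],30],[[-0.3,84,-71],[0.026,0,0],30],[[-0.3,87.6,-73.7],[0.026,0,0],30],[[-0.3,87.6,-73.7],[0.026,0,0],30],[[-0.3,87.6,-73.7],[0.026,0,0],30]]'
python3 - <<'E'
from pl import *
o=bot.get_obs();jar(o);print(o["wrist_force"])
for z in(.012,.006,.002):go(o,z)
D={n:bot.camera(n) for n in("side","top","wrist")};pickle.dump((o,D),open("p6.pkl","wb"))
a=cv2.resize(D["wrist"]["frame"][200:480,40:600,::-1],(800,400),interpolation=cv2.INTER_CUBIC);b=cv2.resize(D["top"]["frame"][200:300,430:530,::-1],(200,200),interpolation=cv2.INTER_CUBIC)
s=cv2.resize(D["side"]["frame"][360:480,240:480,::-1],(400,200))
im=np.zeros((600,800,3),np.uint8);im[:400]=a;im[400:,:200]=b;im[400:,200:600]=s
cv2.imwrite("pics/m6.png",im)
E
```

```text
time: 9.5
ee_pos: [0.5696, -0.2314, 0.0616]
tcp_rot: [-50.5, -0.0, -31.5]
wrist_force: [0.3, -1.6, -1.9]
opening: 0.0394
jar at [ 0.5662 -0.2377  0.0185] axis [-0.  0.  1.]
[ 0.3303882  -1.586867   -1.87653367]
0.012 shift [-0.3, 5.0, -4.1] turn [-0.0, 0.0, 0.0005]
0.006 shift [-0.3, 9.7, -7.9] turn [-0.0, 0.0, 0.0005]
0.002 shift [-0.3, 12.7, -10.5] turn [-0.0, 0.0, 0.0005]
```

View pics/m6.png

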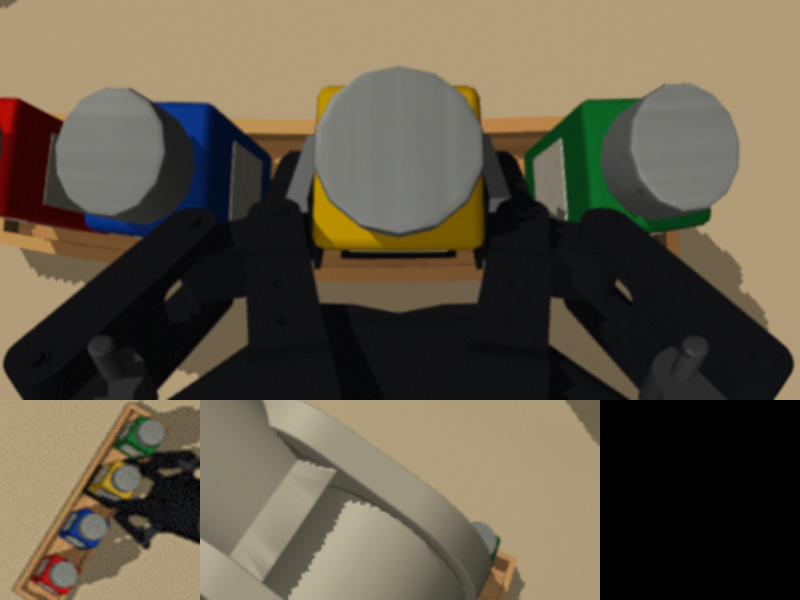

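Wrist crop: the yellow lid's centre (399,150) is midway between the blue (110,150) and green (685,148) lids and in line with them, and the fingers clear both neighbours. I lower in small steps and watch the force.

```bash
python3 -m inch '[[[-0.2,1.6,-1.3],[0,0,0],30],[[-0.2,3.2,-2.6],[0,0,0],30],[[-0.2,5,-4.1],[0,0,0],30],[[-0.2,6.2,-5.1],[0,0,0],30],[[-0.2,7.3,-6],[0,0,0],30],[[-0.2,7.3,-6],[0,0,0],30]]'
python3 - <<'E'
from pl import *
o=bot.get_obs();jar(o);print(o["wrist_force"],o["joint_efforts"].round(2))
for z in(.007,.006,.005,.004,.002):go(o,z)
E
```

```text
time: 10.25
ee_pos: [0.5693, -0.2312, 0.052]
tcp_rot: [-50.5, -0.0, -31.5]
wrist_force: [0.5, 0.2, -1.4]
opening: 0.0399
jar at [ 0.566  -0.2375  0.0088] axis [-0.  0.  1.]
[ 0.53297565  0.2443466  -1.37743228] [ -0.   -64.25  44.74   1.09   2.27   0.  ]
0.007 shift [0.0, 1.4, -1.2] turn [0.0001, 0.0, 0.0003]
0.006 shift [0.0, 2.2, -1.8] turn [0.0001, 0.0, 0.0003]
0.005 shift [0.0, 3.0, -2.4] turn [0.0001, 0.0, 0.0003]
0.004 shift [0.0, 3.7, -3.1] turn [0.0001, 0.0, 0.0003]
0.002 shift [0.0, 5.3, -4.4] turn [0.0001, 0.0, 0.0003]
```

```bash
python3 -m inch '[[[0,0.8,-0.7],[0,0,0],30],[[0,1.6,-1.3],[0,0,0],30],[[0,1.6,-1.3],[0,0,0],30]]'; python3 -m inch '[[[0,0.5,-0.4],[0,0,0],30],[[0,0.8,-0.7],[0,0,0],30],[[0,0.8,-0.7],[0,0,0],30]]'
```

```text
time: 10.55
ee_pos: [0.5693, -0.2312, 0.0498]
tcp_rot: [-50.5, -0.0, -31.5]
wrist_force: [0.3, -0.2, -1.2]
opening: 0.0395
time: 10.85
ee_pos: [0.5693, -0.2312, 0.0486]
tcp_rot: [-50.5, 0.0, -31.5]
wrist_force: [0.1, 0.2, -1.3]
opening: 0.0395
```

```bash
for i in 1; do python3 -m inch '[[[0,0.8,-0.6],[0,0,0],30],[[0,0.8,-0.6],[0,0,0],30]]'; done; python3 -m inch '[[[0,0.8,-0.6],[0,0,0],30],[[0,0.8,-0.6],[0,0,0],30]]'
```

```text
time: 11.05
ee_pos: [0.5692, -0.2311, 0.0475]
tcp_rot: [-50.5, 0.0, -31.5]
wrist_force: [-0.1, 0.9, -1.2]
opening: 0.0394
time: 11.25
ee_pos: [0.5692, -0.231, 0.0463]
tcp_rot: [-50.5, 0.0, -31.5]
wrist_force: [-0.2, -0.1, -0.8]
opening: 0.0397
```

```bash
python3 -m inch '[[[0,0.8,-0.6],[0,0,0],30],[[0,0.8,-0.6],[0,0,0],30]]'; python3 -m inch '[[[0,0.6,-0.5],[0,0,0],30],[[0,0.6,-0.5],[0,0,0],30]]'
```

```text
time: 11.45
ee_pos: [0.5693, -0.231, 0.0453]
tcp_rot: [-50.5, 0.0, -31.5]
wrist_force: [0.5, 0.2, -1.7]
opening: 0.0397
time: 11.65
ee_pos: [0.5693, -0.231, 0.0452]
tcp_rot: [-50.5, 0.0, -31.5]
wrist_force: [-2.8, 1.6, 4.7]
opening: 0.0394
```

Contact at +4.7 N, at the height expected for the tray floor. I release gently to 52 mm and look.

```bash
python3 -m inch '[[[0,0,0],[0,0,0],40],[[0,0,0],[0,0,0],42],[[0,0,0],[0,0,0],45],[[0,0,0],[0,0,0],48],[[0,0,0],[0,0,0],51],[[0,0,0],[0,0,0],52],[[0,0,0],[0,0,0],52]]'
python3 - <<'E'
from workcell import bot
import cv2,numpy as np,pickle
D={n:bot.camera(n) for n in("top","wrist")}
a=cv2.resize(D["wrist"]["frame"][200:480,40:600,::-1],(800,400),interpolation=cv2.INTER_CUBIC);b=cv2.resize(D["top"]["frame"][200:300,430:530,::-1],(200,200),interpolation=cv2.INTER_CUBIC)
im=np.zeros((600,800,3),np.uint8);im[:400]=a;im[400:,:200]=b
cv2.imwrite("pics/m7.png",im)
E
```

```text
time: 12.35
ee_pos: [0.5694, -0.231, 0.0452]
tcp_rot: [-50.5, -0.0, -31.5]
wrist_force: [0.3, 0.3, 0.9]
opening: 0.0521
```

View pics/m7.png

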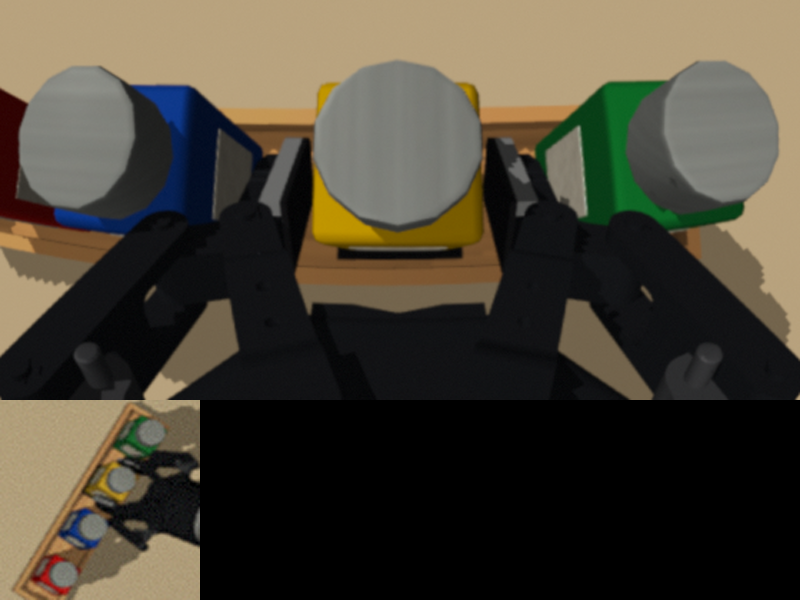

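The jar stands free between the pads, in line with the row. I retreat along the tool axis.

```bash
python3 -m inch '[[[0,-5,0],[0,0,0],52],[[0,-15,0],[0,0,0],52],[[0,-30,0],[0,0,0],52],[[0,-50,0],[0,0,0],52],[[0,-80,0],[0,0,0],52],[[0,-120,0],[0,0,0],52],[[0,-160,0],[0,0,0],52],[[0,-190,0],[0,0,0],52],[[0,-190,0],[0,0,0],52]]'
python3 - <<'E'
from h import *
from workcell import bot
D={n:bot.camera(n) for n in("side","top","wrist")}
a=cv2.resize(D["wrist"]["frame"][:,:,::-1],(400,300));b=cv2.resize(D["top"]["frame"][190:310,250:530,::-1],None,fx=2.8,fy=2.5,interpolation=cv2.INTER_CUBIC)
s=cv2.resize(D["side"]["frame"][180:480,240:480,::-1],(240,300))
im=np.zeros((600,800,3),np.uint8);im[:300,:400]=a;im[300:600,:784]=b;im[:300,400:640]=s
cv2.imwrite("pics/m8.png",im);
c=D["top"];f=c["frame"];h=cv2.cvtColor(f,cv2.COLOR_RGB2HSV).astype(int)
import pickle;P=pickle.load(open("p0.pkl","rb"))["top"]["frame"]
pts=lambda:None
for k in(-.144,-.072,0,.072): 
    q=np.array([.566,-.2375,.106])+R.from_euler('z',-31.5,degrees=True).apply([k,0,0]);print(k,"pred lid",proj(c,q).round(1))
for n in("red_jar","blue_jar","green_jar","tipped_jar"):
    print(n,[([round(float(v)) for v in d["box"]],round(d["confidence"],2)) for d in bot.search_frame(c,n)][:2])
E
```

```text
time: 13.35
ee_pos: [0.5055, -0.3371, 0.1957]
tcp_rot: [-50.6, -0.3, -31.7]
wrist_force: [0.7, -0.1, -0.4]
opening: 0.0519
-0.144 pred lid [[461.5 285.6]]
-0.072 pred lid [[476.5 261.9]]
0 pred lid [[491.3 238.3]]
0.072 pred lid [[506.  214.9]]
red_jar [([446, 278, 470, 298], 0.88), ([389, 225, 404, 300], 0.74)]
blue_jar [([460, 254, 485, 275], 0.77), ([259, 199, 358, 296], 0.2)]
green_jar [([492, 209, 515, 232], 0.75)]
tipped_jar [([181, 200, 222, 217], 0.87), ([472, 231, 499, 253], 0.62)]
```

View pics/m8.png

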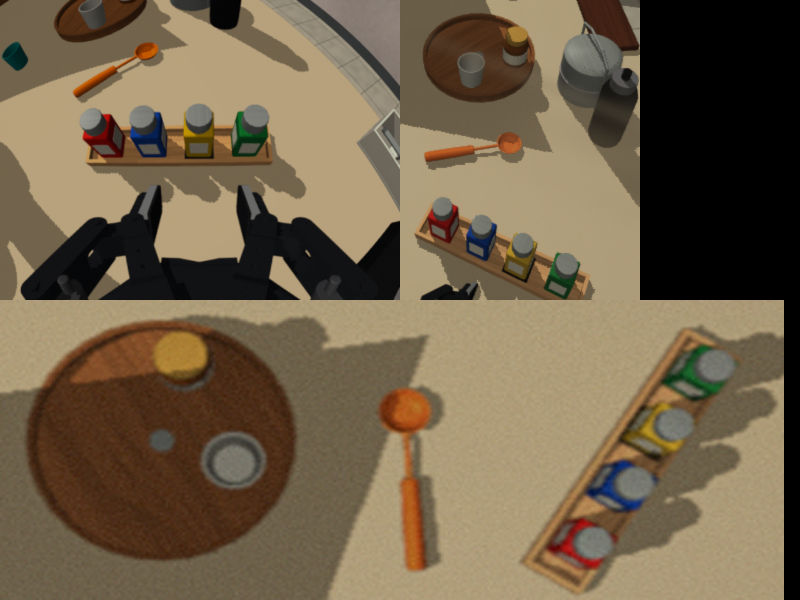

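```bash
python3 -c "
from workcell import bot
print(bot.job_done())"
```

```text
the job is handed in; nothing more can be done
None
```

The yellow jar now stands upright on its black pad between the blue and green jars, and I handed the job in at about 13.5 s of the 43 s allowed.

**How it went:** I gripped the jar at mid-body with the tool tilted 38°, lifted it straight up and turned it upright on the way over. I lowered it in roughly 1 mm steps until the tray floor pushed back with about 5 N, opened the fingers only to 52 mm and backed out along the tool.

**Last checks:** After the retreat, all three cameras showed the jar upright and in line with the row. The turntable, honey jar, sugar cup, spoon, tiffin and sipper bottle looked unmoved. The other jars' detection boxes stayed within 4 px of where they started. The wrist force was back near zero, with nothing touching the robot.

**Disagreements:**
- **Set-down height:** the wrist-camera fit put the jar's underside about 3–4 mm lower in the grip than it was. Contact came at the height expected from the grasp geometry.
- **Jar tilt:** an early fit of the jar's tilt on the turntable gave 3–5° instead of the stated 14°. I used 14°.
- **Centring:** I did not measure the jar's final centring on the pad beyond what the pictures show.

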